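Release the double suction lifter

ROBOT

A 6-joint arm with a two-finger parallel gripper is mounted at the origin on the work surface. World frame = base frame: x ahead of the robot, y to its left, z up, the work surface at z = 0. Lengths are in m, angles in degrees, forces in N, time in s.
With the tool pointing down it reaches from about 0.25 to 0.725 m from the base axis. Payload 9.7 kg.
Tool frame: the origin (TCP) lies at the very end of the fingers, on their centre line; the grasp point (between the pads) lies 19 mm behind it (bot.grip_point_offset is the distance from the TCP to the grasp point, in m); y points along the fingers, x is the direction in which the jaws open and shut, and the axes are right-handed (so a half turn about y gives the same grasp; the last joint's range is limited). The gripper opens to 85 mm and grips with 20 to 120 N. Pads are 22 mm wide; open, the fingers measure 114 mm over their backs; the gripper's body (76 mm by 85 mm) begins 54 mm behind the grasp point. The pads swing forward as they close: fully open they stand 13 mm farther back than shut.
Start: joints at [76.49, 4.979, 10.078, 95.1, 0, 90], TCP at [0.128, 0.535, 0.231] pointing down, gripper open.
Joint ranges: [-179.16, 179.16], [-48.56, 103.87], [-65.8, 70.77], [-126.05, 130.52], [-82.76, 87.17], [-180, 180]. Speed limits (degrees/s): [127.2, 127.2, 147.25, 180, 180, 180].

INTERFACE

Orientations are given as [roll, pitch, yaw] about the fixed x, y, z axes, in that order (R = Rz(yaw) Ry(pitch) Rx(roll)).
In Python, from workcell import bot gives the robot as it stands.
- The arm moves only by the shell command python3 -m inch 'ROWS' [FORCE]. ROWS is JSON, a list of rows, each a list of 3 entries, a list of its own where there are three numbers: the shift along the tool's x, y, z in mm, then the turn, a rotation vector about the tool's x, y, z in rad, then the finger opening in mm, from 0 to 85.4. In form: [[[x, y, z], [ax, ay, az], grip], ...]. A call has 1 to 20 rows; each row is the pose to reach, as a shift and turn from the pose measured when the call began, along the tool's axes at that moment; what a row does not reach only later rows make up. A row lasts 1/10 s, in which the tool goes at most 50 mm and 8.59 degrees, less where a joint would pass 70% of its speed; a pose out of reach is approached as far as the arm can. A call with a gripper value outside its range is refused whole. The fingers move at their own pace and stop on an object; FORCE is the grip in N (left out, the last holds). Time passes only in rows, so rows that repeat a pose let the fingers close. It gives the time, the measured TCP pose, the force and the opening at its end, in the units of the state.
- bot.get_obs(): the state, without advancing time (a new reading comes with each control period).
- bot.camera(name): name is "scene" or "top"; returns a dict with "frame" (480x640x3 uint8, red, green, blue), "mtx" (3x3 intrinsics, pixels), "origin" and "orientation" of the camera in the world. Camera axes: x right, y down, z forward; pixel columns grow to the right and rows downward; lengths in m; the calibration is good to about 2 mm. A picture is of the moment at which its call begins. There is no depth.
- bot.job_done(): hands the job in, once; it reports no verdict.
Trained networks look in a picture, given as the dict that the camera call returned (one of the last four; its "shot" number tells which), for a name from the list of things; names that differ only in an ending like _2 or _b are one class to them, and where a whole thing is asked for, a point or a joint stands for the part that bears it (a point fixed in the world has none). Each returns a list of dicts, best first, with "confidence" (0 to 1); they miss things now and then, are a little off and sometimes report something else, mostly with a low value. They report only what shows in the picture. A call takes as long as a camera call.
- bot.search_frame(picture, name): "box" ([left, top, right, bottom] in pixels, round what is visible of it).
- bot.cut_out(picture, name): "region" (480x640 bool, what is visible of it) and "box" ([left, top, right, bottom] in pixels, round what is visible of it).
The state is a dict: "time": time; "q": joint angles; "qd": joint speeds; "joint_efforts": joint torques, N m; "ee_pos": TCP position; "tcp_rot": TCP orientation; "wrist_force": force on the tool from outside, world axes, zero at the start; "torque": the same for the moment, N m; "opening": finger opening in m.
Only numpy, scipy, OpenCV 4.12 (cv2) and the standard library are available. Lean on these libraries where they do the work, as an engineer would, in place of code of your own. Each camera call takes 0.05 s, during which the arm holds its last target. There are 200 camera calls.

TASK

The double suction lifter is still locked onto the big tile: release both of its cups by swinging up each of the two black levers until it stands against its open stop. Each lever kicks upward by itself once past dead centre, so keep hold of it and let it come up slowly all the way, never letting it snap open. Then let go, leaving the tile lying flat where it is and the other things on the desk undisturbed.

Things in the scene. Friction and masses are not known exactly. Their poses are not given: they have to be found in the camera images.
- slab: Loose grey porcelain tile, 450 x 225 x 10 mm, flat on the desk, carrying an aluminium double suction lifter along its length (locked on, stays on; 3.1 kg in all). Origin: centre of tile's underside; x along the length, z up. Cups 118 mm wide at x = +-110, 30 mm high; grip bar |x| < 60, top 106 mm over the desk; posts out to |x| = 100. A black lever over each cup points outward.
- lifter_bar (a point): Middle of the lifter's grip bar (31 mm thick, along the tile's x), 90 mm above the desk; axes as the tile's.
- lever_a (a joint): Angle (rad) of the lever at the tile's +x end: 0 locked, level; grows as its free end swings up towards the grip bar; 1.25 = open stop (72 deg). Over-centre spring: below 0.18 it is pushed back to 0 (about 5 N up at the grip point moves it); above 0.18 it is driven open with up to 9 N at the grip point (near 0.6 rad), fading to 1 N at the stop, which holds it open.
- lever_b (a joint): The same for the lever at the tile's -x end.
- lever_a_grip (a point): Grip point, middle of lever a's paddle, 76 mm from the hinge; 58 mm above the desk when locked. Paddle 28 mm wide (across the lever), 9 mm thick, 57 to 95 mm from the hinge, its two sides free for fingers. Axes turn with the lever: x from hinge to free end, z out of its upper face, y along the hinge axis.
- lever_b_grip (a point): The same for lever b.
- lever_a_hinge (a point): Point on lever a's hinge axis, mid-width, 98 mm from the tile's middle, 58 mm above the desk; axes as for lever_a_grip. The hinge axis is level and runs across the lifter; bracket and pin are 40 mm wide.
- lever_b_hinge (a point): The same for lever b.
- catalogue: Bystander: closed black catalogue, 225 x 300 x 22 mm, flat on the desk; origin under its centre.
- small_lifter: Bystander: small single-cup lifter standing on the desk, red-brown cup 120 mm across, black handle and raised lever up to 121 mm; origin under the cup's centre.
- tape_measure: Bystander: grey tape measure, 66 x 36 x 62 mm, standing on the desk; origin under its centre.
- sample: Bystander: white marble sample tile 100 x 100 x 9 mm, lying on the catalogue; origin under its centre.

How it is judged (in metres and radians):
At the end, for the whole second after the job is handed in: Both levers stand at their open stop (above 1.15 of 1.25 rad); the tile lies flat (within 0.03 rad) and at rest within 30 mm of where it was (value of joint each of lever_a, lever_b above 1.15 rad and distance of slab from where it was at the start of the episode below 0.03 m and angle between slab's own z axis and vertical below 0.03 rad and linear speed of slab below 0.02 m/s); the robot touches nothing.
It fails at once if lever a snaps open (swings up faster than 3 rad/s) (velocity of joint lever_a above 3 rad/s).
It fails at once if lever b snaps open (swings up faster than 3 rad/s) (velocity of joint lever_b above 3 rad/s).
It fails at once if the tile is lifted or tipped (more than 0.06 rad) (angle between slab's own z axis and vertical above 0.06 rad).
It fails at once if a bystander is moved more than 30 mm (distance of any of catalogue, small_lifter, tape_measure, sample from where it was at the start of the episode above 0.03 m).
It also fails if it takes over 58 s, if anything falls off the work surface, if the arm or the gripper's body presses on something with over 40 N, if the wrist force passes 120 N, or if a joint passes its speed limit or range.

## Working session

There is one attempt and no reset: what is moved stays moved. The work goes in short steps, Python scripts to look and compute and a shell command to move; the robot and the scene stay as the last step left them, time stands still between calls to the robot, and variables do not carry over. Pictures are saved under pics/ and viewed, about 8 in all and at most 12, crops included, and the job is handed in when it is done.

```bash
mkdir -p pics
cat > h.py <<'E'
import numpy as np, cv2
from scipy.spatial.transform import Rotation as R
from workcell import bot
def cam(n):
    p=bot.camera(n); o=p['orientation']
    return p
E
python3 - <<'E'
from h import *
print(bot.get_obs())
for n in ('scene','top'):
    p=bot.camera(n); cv2.imwrite(f'pics/{n}0.png',p['frame'][:,:,::-1])
    print(n,p['mtx'],p['origin'],p['orientation'])
    for k in ('slab','lever_a','lever_a_grip','catalogue','small_lifter','tape_measure','sample'):
        for d in bot.cut_out(p,k)[:3]:
            ys,xs=np.nonzero(d['region']); print(k,round(d['confidence'],2),d['box'],xs.mean().round(1),ys.mean().round(1),len(xs))
            if k=='lever_a':
                print(cv2.minAreaRect(np.c_[xs,ys].astype(np.float32)))
            if k=='slab': print(cv2.approxPolyDP(cv2.convexHull(np.c_[xs,ys].astype(np.int32)),6,True).reshape(-1,2).tolist())
E
```

```text
{'time': 0.0, 'q': array([ 7.64934190e+01,  5.01129454e+00,  1.00348495e+01,  9.50993612e+01,
       -6.17482107e-04,  8.99994642e+01]), 'qd': array([-0.01708758,  0.02136346, -0.00763585,  0.09386338,  0.11390945,
        0.01923041]), 'joint_efforts': array([-4.33082814e-04, -5.20390999e+01,  4.64798570e+01,  1.65965891e-02,
       -1.21334720e-04, -5.36212610e-06]), 'ee_pos': array([0.12840674, 0.53456892, 0.23058474]), 'tcp_rot': array([-9.00006168e+01,  7.58063182e-02,  7.64939548e+01]), 'wrist_force': array([-0.21587132, -0.3237698 , -0.45733239]), 'torque': array([-0.00162832,  0.01964469, -0.00333333]), 'opening': 0.08519538974046072}
scene [[591.9742354    0.         322.87380153]
 [  0.         591.9742354  238.23781528]
 [  0.           0.           1.        ]] [ 1.08183923 -0.70118434  1.47503691] [-1.47045563e+02  1.03532950e-01  3.61573042e+01]
slab 0.6 [262.4, 173.3, 392.0, 311.0] 328.2 240.7 9962
[[391, 192], [334, 312], [263, 283], [327, 171]]
lever_a 0.75 [299.0, 249.1, 318.9, 279.8] 309.6 263.7 315
((309.68798828125, 263.09808349609375), (9.945168495178223, 34.538
[... 862 characters left out ...]
6, 294.1] 306.5 248.4 8414
[[377, 265], [250, 293], [238, 231], [361, 203]]
lever_a 0.68 [250.6, 249.2, 281.0, 262.5] 265.0 255.2 246
((265.2004089355469, 255.1817169189453), (8.155655860900879, 31.78046417236328), 77.19573211669922)
lever_a 0.56 [330.2, 229.6, 361.5, 244.8] 346.8 236.5 256
((346.3077392578125, 236.53843688964844), (8.629109382629395, 31.378582000732422), 78.69007110595703)
lever_a_grip 0.67 [248.3, 247.8, 283.2, 262.3] 265.1 255.4 241
catalogue 0.95 [124.8, 222.7, 223.7, 300.3] 174.7 261.3 4933
small_lifter 0.58 [475.6, 229.1, 507.2, 264.6] 490.3 248.0 976
tape_measure 0.62 [442.6, 202.0, 469.1, 220.3] 455.1 208.6 281
sample 0.83 [145.3, 238.2, 178.2, 268.0] 161.5 252.4 827
```

View pics/scene0.png

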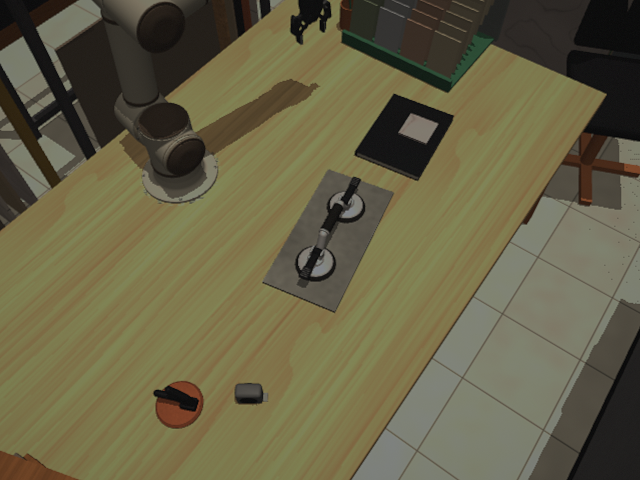

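View pics/top0.png

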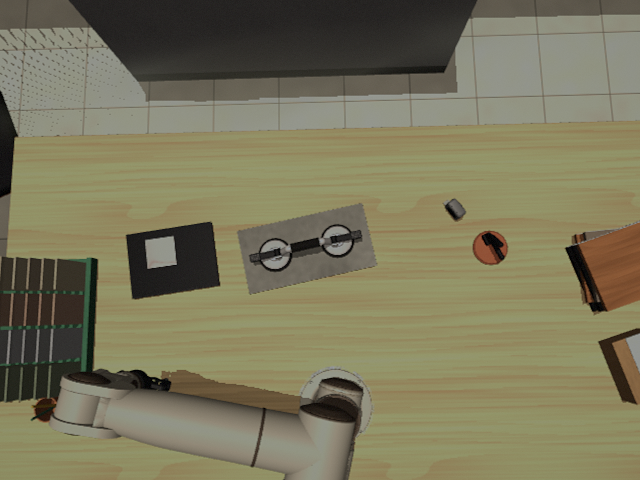

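Scene: tile at about (328,241), levers at (310,264) and (350,190). Top: levers at (265,255) and (347,237), catalogue to the left of the tile, small lifter and tape measure to its right. Next I fit the tile pose from both views.

```bash
cat >> h.py <<'E'
def proj(p,P):
    Rc=R.from_euler('xyz',p['orientation'],degrees=True).as_matrix()
    c=(np.atleast_2d(P)-p['origin'])@Rc
    u=c@np.array(p['mtx']).T
    return u[:,:2]/u[:,2:]
E
python3 - <<'E'
from h import *
from scipy.optimize import least_squares
obs=[];ps={}
for n in ('scene','top'):
    p=bot.camera(n); ps[n]=p
    hsv=cv2.cvtColor(p['frame'],cv2.COLOR_RGB2HSV)
    d=bot.cut_out(p,'slab')[0]; near=cv2.dilate(d['region'].astype(np.uint8),np.ones((9,9)))
    m=((hsv[:,:,1]<75)&(near>0)).astype(np.uint8)
    m=cv2.morphologyEx(m,cv2.MORPH_OPEN,np.ones((3,3)))
    c=max(cv2.findContours(m,cv2.RETR_EXTERNAL,cv2.CHAIN_APPROX_NONE)[0],key=cv2.contourArea)
    q=cv2.approxPolyDP(cv2.convexHull(c),6,True).reshape(-1,2).astype(float); print(n,q.tolist())
    # refine by line fit to contour points
    pts=cv2.convexHull(c).reshape(-1,2).astype(float); pts=c.reshape(-1,2).astype(float); L=[]
    for i in range(len(q)):
        a,b=q[i],q[(i+1)%len(q)]; t=(b-a)/np.linalg.norm(b-a); s=(pts-a)@t; e=abs((pts-a)@[-t[1],t[0]])
        k=(e<3)&(s>6)&(s<np.linalg.norm(b-a)-6)
        vx,vy,x,y=cv2.fitLine(pts[k].astype(np.float32),cv2.DIST_HUBER,0,.01,.01).ravel(); L.append(np.cross([x,y,1],[x+vx,y+vy,1]))
    cs=[]
    for i in range(len(q)):
        h=np.cross(L[i-1],L[i]); cs.append(h[:2]/h[2])
    print(np.round(cs,1).tolist()); obs.append((n,np.array(cs)))
    f=cv2.resize(p['frame'][160:330,220:410],None,fx=4,fy=4,interpolation=cv2.INTER_CUBIC) if n=='scene' else cv2.resize(p['frame'][190:305,225:390],None,fx=4,fy=4,interpolation=cv2.INTER_CUBIC)
    cv2.imwrite(f'pics/crop_{n}.png',cv2.convertScaleAbs(f[:600,:,::-1],alpha=1.6))
def W(v,L): 
    c,s=np.cos(v[2]),np.sin(v[2]); L=np.atleast_2d(L).astype(float); return np.c_[v[0]+c*L[:,0]-s*L[:,1],v[1]+s*L[:,0]+c*L[:,1],L[:,2]]
C=[[a*.225,b*.1125,.01] for a in(-1,1) for b in(-1,1)]
def res(v,sel):
    r=[]
    for n,cs in obs:
        if n not in sel: continue
        u=proj(ps[n],W(v,C))
        for x in u: 
            d=cs-x; r+=list(d[np.argmin((d**2).sum(1))])
    return r
for sel in (('scene',),('top',),('scene','top')):
    s=least_squares(res,[.31,.03,np.radians(-77)],args=(sel,),loss='soft_l1'); print(sel,s.x.round(4),np.degrees(s.x[2]).round(2),np.round(s.fun,1))
v=s.x
for n in ps:
    print(n,'grips',proj(ps[n],W(v,[[.174,0,.058],[-.174,0,.058],[.193,0,.058],[-.193,0,.058],[.06,0,.1],[-.06,0,.1]])).round(1).tolist())
    for d in bot.cut_out(ps[n],'lever_a')[:2]:
        ys,xs=np.nonzero(d['region']); print(d['box'],xs.mean().round(1),ys.mean().round(1))
for g in (1,-1): print('hinge',W(v,[[.098*g,0,.058],[.174*g,0,.058]]).round(4).tolist())
E
```

```text
scene [[327.0, 170.0], [392.0, 192.0], [335.0, 310.0], [263.0, 282.0]]
[[327.9, 169.1], [393.1, 192.4], [334.3, 311.3], [262.3, 281.4]]
top [[362.0, 204.0], [376.0, 265.0], [249.0, 293.0], [237.0, 231.0]]
[[361.4, 202.8], [376.6, 264.5], [248.9, 293.5], [236.6, 230.9]]
('scene',) [ 0.531   0.0883 -1.3702] -78.51 [ 0.2  0.3 -0.5  0.2  0.6 -0.  -0.3 -0.3]
('top',) [ 0.5308  0.0896 -1.3696] -78.47 [ 0.  -0.4  0.5  0.3 -0.2 -0.3 -0.3  0.5]
('scene', 'top') [ 0.3637  0.0678 -1.55  ] -88.81 [ 31.6  19.2 -26.  -11.8  57.1  35.9  -3.6  -2.9   0.9 -38.6   2.2  27.5
  -4.3 -62.2  -0.5   4.1]
scene grips [[244.2, 243.2], [315.2, 165.5], [240.0, 247.9], [318.7, 161.7], [267.7, 207.8], [292.7, 180.8]]
[338.4, 178.9, 360.9, 203.2] 349.8 190.1
[298.7, 246.1, 319.9, 280.4] 309.8 263.5
top grips [[364.8, 293.3], [260.3, 297.7], [370.5, 293.1], [254.6, 298.0], [330.4, 294.3], [293.4, 295.9]]
[250.6, 249.7, 279.3, 263.1] 264.6 255.3
[329.8, 230.9, 361.1, 242.9] 346.8 236.7
hinge [[0.3658, -0.0302, 0.058], [0.3674, -0.1062, 0.058]]
hinge [[0.3617, 0.1658, 0.058], [0.3601, 0.2418, 0.058]]
```

View pics/crop_top.png

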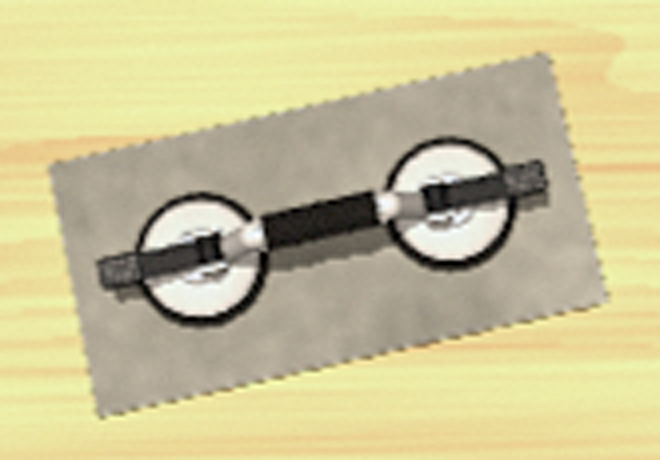

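```bash
cat >> h.py <<'E'
YAW=np.radians(-78.49); C0=np.array([.5309,.0889,0]); D=np.array([np.cos(YAW),np.sin(YAW),0]); Z=np.array([0,0,1.])
def target(side,ang,tilt0,back=0,r=.076,deep=.002,off=(0,0,0)):
    """side +1: tile +x (right, -y), -1: left. ang = lever angle rad; tilt0 = tilt off lever normal (rad)"""
    h=C0+side*.098*D+.058*Z+np.array(off)
    g=h+r*(side*D*np.cos(ang)+Z*np.sin(ang))
    Rt=R.from_euler('xyz',[-90,0,11.51],degrees=True)*R.from_rotvec([side*(tilt0-ang),0,0])
    y=Rt.apply([0,1,0])
    return g+y*(bot.grip_point_offset+deep-back),Rt
def rel(T):
    o=bot.get_obs(); R0=R.from_euler('xyz',o['tcp_rot'],degrees=True)
    return np.round(R0.inv().apply(T[0]-o['ee_pos'])*1000,1).tolist(),np.round((R0.inv()*T[1]).as_rotvec(),3).tolist()
E
python3 - <<'E'
from h import *
print(bot.grip_point_offset)
t=np.radians(38)
print(rel(target(-1,0,t,.08)))
for n in('scene','top'):
    p=bot.camera(n); P=[C0+g*r*D+.06*Z for g in(1,-1) for r in(.174,.193)]
    print(n,proj(p,P).round(1).tolist())
E
```

```text
0.0187
([-148.8, 126.6, -406.4], [-0.59, 1.09, 0.375])
scene [[305.1, 272.6], [302.1, 278.2], [354.6, 181.9], [357.1, 177.4]]
top [[355.6, 234.3], [361.1, 233.1], [254.9, 257.1], [249.3, 258.4]]
```

```bash
python3 -m inch '[[[-75,20,-200],[-0.3,0.55,0.19],60],[[-75,20,-200],[-0.3,0.55,0.19],60],[[-75,20,-200],[-0.3,0.55,0.19],60],[[-149,127,-406],[-0.59,1.09,0.375],60],[[-149,127,-406],[-0.59,1.09,0.375],60],[[-149,127,-406],[-0.59,1.09,0.375],60],[[-149,127,-406],[-0.59,1.09,0.375],60],[[-149,127,-406],[-0.59,1.09,0.375],60],[[-149,127,-406],[-0.59,1.09,0.375],60],[[-149,127,-406],[-0.59,1.09,0.375],60],[[-149,127,-406],[-0.59,1.09,0.375],60],[[-149,127,-406],[-0.59,1.09,0.375],60],[[-149,127,-406],[-0.59,1.09,0.375],60],[[-149,127,-406],[-0.59,1.09,0.375],60],[[-149,127,-406],[-0.59,1.09,0.375],60],[[-149,127,-406],[-0.59,1.09,0.375],60]]' 25
python3 - <<'E'
from h import *
t=np.radians(38)
print(rel(target(-1,0,t,.08)),rel(target(-1,0,t)))
f=[]
for n in('scene','top'):
    p=bot.camera(n); g=proj(p,C0-.174*D+.058*Z)[0]; x,y=(g-50).astype(int)
    f.append(cv2.resize(p['frame'][y:y+100,x:x+100],None,fx=4,fy=4,interpolation=cv2.INTER_CUBIC))
cv2.imwrite('pics/pre.png',cv2.convertScaleAbs(np.hstack(f)[:,:,::-1],alpha=1.6))
E
```

```text
time: 2.8
ee_pos: [0.4882, 0.2955, 0.1047]
tcp_rot: [-128.0, -0.1, 11.6]
wrist_force: [0.5, 0.0, -0.1]
opening: 0.0599
([0.7, 0.3, -0.3], [-0.0, 0.001, 0.002]) ([0.5, 80.3, -0.4], [-0.0, 0.001, 0.002])
```

View pics/pre.png

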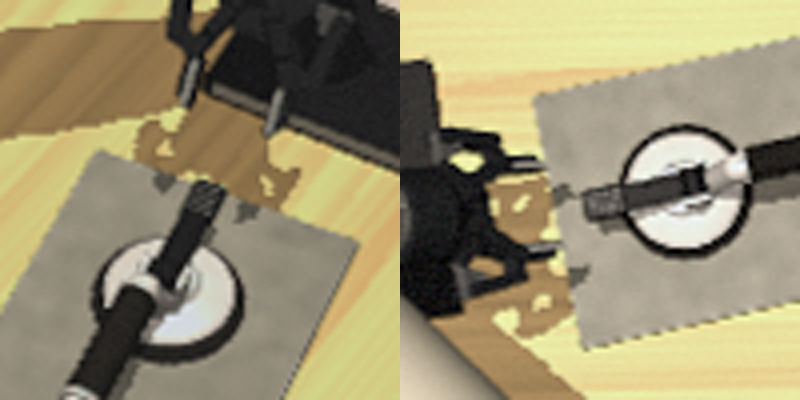

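The fingers (top view, about (525,163) and (545,252) in the crop) straddle the paddle's axis (600,205) symmetrically. I'll advance and close gently.

```bash
python3 -m inch '[[[0.5,20,0],[0,0,0],60],[[0.5,40,0],[0,0,0],60],[[0.5,60,0],[0,0,0],60],[[0.5,70,0],[0,0,0],60],[[0.5,80,0],[0,0,0],60],[[0.5,80,0],[0,0,0],45],[[0.5,80,0],[0,0,0],35],[[0.5,80,0],[0,0,0],25],[[0.5,80,0],[0,0,0],20],[[0.5,80,0],[0,0,0],20],[[0.5,80,0],[0,0,0],20],[[0.5,80,0],[0,0,0],20]]' 30
python3 - <<'E'
from h import *
t=np.radians(38)
print(rel(target(-1,0,t)))
for a in np.radians(np.arange(0,41,4)): print(a.round(3),*rel(target(-1,a,t)))
E
```

```text
time: 4.1
ee_pos: [0.4984, 0.2477, 0.0421]
tcp_rot: [-128.0, -0.0, 11.6]
wrist_force: [-6.0, 0.9, 4.5]
opening: 0.0269
([0.1, 0.8, -0.4], [-0.001, 0.001, 0.001])
0.0 [0.1, 0.8, -0.4] [-0.001, 0.001, 0.001]
0.07 [0.1, -3.3, -2.4] [0.069, 0.001, 0.001]
0.14 [0.1, -7.3, -4.6] [0.139, 0.001, 0.001]
0.209 [0.1, -11.1, -7.1] [0.209, 0.001, 0.001]
0.279 [0.1, -14.7, -9.9] [0.279, 0.001, 0.001]
0.349 [0.1, -18.1, -12.9] [0.348, 0.001, 0.001]
0.419 [0.1, -21.3, -16.2] [0.418, 0.001, 0.001]
0.489 [0.1, -24.3, -19.7] [0.488, 0.001, 0.001]
0.559 [0.1, -27.0, -23.3] [0.558, 0.001, 0.001]
0.628 [0.1, -29.4, -27.2] [0.628, 0.001, 0.001]
0.698 [0.1, -31.6, -31.2] [0.697, 0.001, 0.001]
```

```bash
python3 -m inch '[[[0,-1.5,-1],[0.035,0,0],20],[[0,-3.5,-2],[0.07,0,0],20],[[0,-5.5,-3.2],[0.105,0,0],20],[[0,-7.5,-4.4],[0.14,0,0],20],[[0,-9.4,-5.6],[0.175,0,0],20],[[0,-11.3,-6.9],[0.21,0,0],20],[[0,-13.2,-8.2],[0.245,0,0],20],[[0,-15,-9.7],[0.28,0,0],20],[[0,-15,-9.7],[0.28,0,0],20]]'
python3 - <<'E'
from h import *
t=np.radians(38)
print(bot.get_obs()['torque'])
for a in (.28,.35,.42,.49,.56,.63,.70,.77,.84,.91,.98): print(a,*rel(target(-1,a,t)))
f=[]
for n in('scene','top'):
    p=bot.camera(n); g=proj(p,C0-.174*D+.058*Z)[0]; x,y=(g-50).astype(int)
    f.append(cv2.resize(p['frame'][y:y+100,x:x+100],None,fx=4,fy=4,interpolation=cv2.INTER_CUBIC))
cv2.imwrite('pics/l1.png',cv2.convertScaleAbs(np.hstack(f)[:,:,::-1],alpha=1.6))
E
```

```text
time: 5.0
ee_pos: [0.4981, 0.2492, 0.0611]
tcp_rot: [-111.7, -0.1, 11.6]
wrist_force: [-4.8, 4.3, 1.5]
opening: 0.0274
[ 1.04033636  1.01504487 -0.29229856]
0.28 [0.1, 1.3, 0.1] [-0.005, 0.0, 0.002]
0.35 [0.1, -2.8, -1.8] [0.065, 0.0, 0.002]
0.42 [0.1, -6.8, -4.0] [0.135, 0.0, 0.002]
0.49 [0.1, -10.6, -6.5] [0.205, 0.0, 0.002]
0.56 [0.1, -14.3, -9.3] [0.275, 0.0, 0.002]
0.63 [0.1, -17.7, -12.3] [0.345, 0.0, 0.002]
0.7 [0.1, -20.9, -15.6] [0.415, 0.0, 0.002]
0.77 [0.2, -23.9, -19.0] [0.485, 0.0, 0.002]
0.84 [0.2, -26.6, -22.7] [0.555, 0.001, 0.002]
0.91 [0.2, -29.1, -26.6] [0.625, 0.001, 0.002]
0.98 [0.2, -31.3, -30.6] [0.695, 0.001, 0.002]
```

View pics/l1.png

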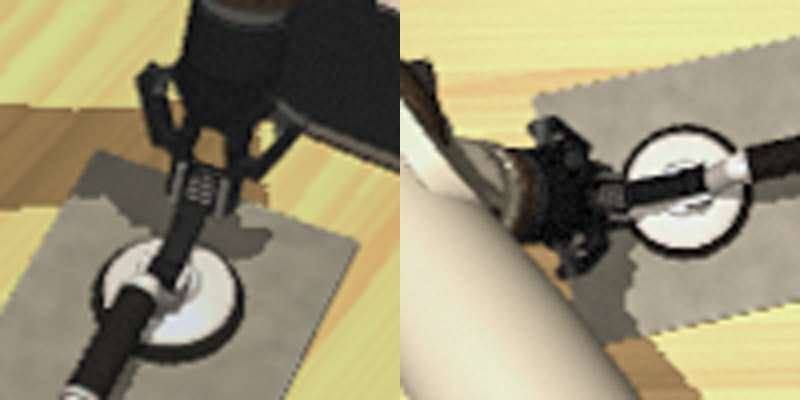

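The paddle is held in the pads (scene crop (205,190)), the tile has not moved and forces are small. Continuing.

```bash
python3 -m inch '[[[0,-0.8,-0.8],[0.03,0,0],20],[[0,-2.8,-1.8],[0.065,0,0],20],[[0,-4.8,-2.9],[0.1,0,0],20],[[0,-6.8,-4],[0.135,0,0],20],[[0,-8.7,-5.2],[0.17,0,0],20],[[0,-10.6,-6.5],[0.205,0,0],20],[[0,-12.5,-7.9],[0.24,0,0],20],[[0,-14.3,-9.3],[0.275,0,0],20],[[0,-16,-10.8],[0.31,0,0],20],[[0,-17.7,-12.3],[0.345,0,0],20],[[0,-19.3,-14],[0.38,0,0],20],[[0,-20.9,-15.6],[0.415,0,0],20],[[0,-22.4,-17.3],[0.45,0,0],20],[[0,-23.9,-19],[0.485,0,0],20],[[0,-23.9,-19],[0.485,0,0],20]]'
python3 - <<'E'
from h import *
t=np.radians(38)
print(bot.get_obs()['torque'])
for a in (.77,.84,.91,.98,1.05,1.12,1.19,1.25,1.28): print(a,*rel(target(-1,a,t)))
E
```

```text
time: 6.6
ee_pos: [0.5, 0.2402, 0.0915]
tcp_rot: [-83.8, -0.2, 11.5]
wrist_force: [-6.8, 0.5, 7.0]
opening: 0.0274
[0.11911858 1.36891629 0.19181509]
0.77 [0.1, 1.2, 0.3] [-0.002, 0.001, 0.003]
0.84 [0.1, -2.9, -1.7] [0.068, 0.001, 0.003]
0.91 [0.1, -6.9, -4.0] [0.138, 0.001, 0.003]
0.98 [0.1, -10.7, -6.5] [0.208, 0.001, 0.003]
1.05 [0.1, -14.3, -9.3] [0.278, 0.001, 0.003]
1.12 [0.1, -17.7, -12.3] [0.348, 0.001, 0.003]
1.19 [0.1, -20.9, -15.5] [0.418, 0.001, 0.003]
1.25 [0.1, -23.5, -18.5] [0.478, 0.001, 0.003]
1.28 [0.1, -24.7, -20.1] [0.508, 0.001, 0.003]
```

```bash
python3 -m inch '[[[0,-0.8,-0.7],[0.033,0,0],20],[[0,-2.9,-1.7],[0.068,0,0],20],[[0,-4.9,-2.8],[0.103,0,0],20],[[0,-6.9,-4],[0.138,0,0],20],[[0,-8.8,-5.2],[0.173,0,0],20],[[0,-10.7,-6.5],[0.208,0,0],20],[[0,-12.5,-7.9],[0.243,0,0],20],[[0,-14.3,-9.3],[0.278,0,0],20],[[0,-16,-10.8],[0.313,0,0],20],[[0,-17.7,-12.3],[0.348,0,0],20],[[0,-19.3,-13.9],[0.383,0,0],20],[[0,-20.9,-15.5],[0.418,0,0],20],[[0,-22.4,-17.2],[0.453,0,0],20],[[0,-23.5,-18.5],[0.478,0,0],20],[[0,-23.7,-18.8],[0.485,0,0],20],[[0,-23.7,-18.8],[0.485,0,0],20]]'
python3 - <<'E'
from h import *
t=np.radians(38)
print(bot.get_obs()['torque'])
print(rel(target(-1,1.25,t)))
p=bot.camera('scene'); g=proj(p,C0-.15*D+.1*Z)[0]; x,y=(g-60).astype(int)
f=cv2.resize(p['frame'][y:y+120,x:x+120],None,fx=4,fy=4,interpolation=cv2.INTER_CUBIC)
cv2.imwrite('pics/l2.png',cv2.convertScaleAbs(f[:,:,::-1],alpha=1.6))
E
```

```text
time: 8.2
ee_pos: [0.5043, 0.2188, 0.1143]
tcp_rot: [-55.9, -0.3, 11.5]
wrist_force: [-4.3, -1.9, 7.0]
opening: 0.0273
[-0.14106472  1.15171179  0.62561959]
([0.1, 1.6, -0.1], [-0.008, 0.002, 0.005])
```

View pics/l2.png

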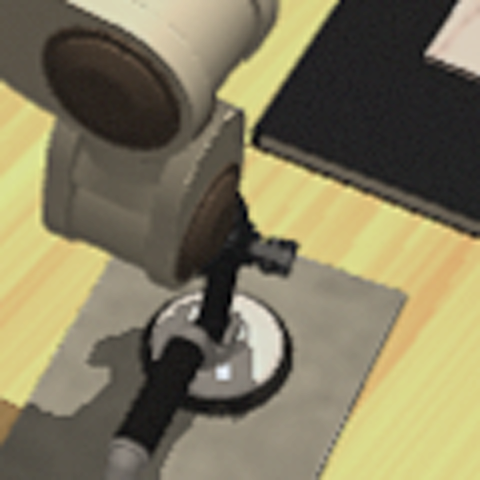

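Gripper holds the lever nearly upright (scene crop: lever from (210,330) to (235,235)). A small extra nudge onto the stop, then release and back off.

```bash
python3 -m inch '[[[0,-0.5,-0.8],[0.02,0,0],20],[[0,-0.8,-1.6],[0.04,0,0],20],[[0,-0.8,-1.6],[0.04,0,0],20]]'
python3 -m inch '[[[0,0,0],[0,0,0],30],[[0,0,0],[0,0,0],35],[[0,0,0],[0,0,0],45],[[0,0,0],[0,0,0],60],[[0,0,0],[0,0,0],60],[[0,-15,0],[0,0,0],60],[[0,-35,0],[0,0,0],60],[[0,-65,0],[0,0,0],60],[[0,-95,0],[0,0,0],60],[[0,-125,0],[0,0,0],60],[[0,-125,0],[0,0,0],60]]'
python3 - <<'E'
from h import *
t=np.radians(38)
print('pre',rel(target(1,0,t,.08)),'hi',rel(target(1,0,t,.20)))
f=[]
for n in('scene','top'):
    p=bot.camera(n); print(n,proj(p,[C0-.098*D+.058*Z,C0-(.098+.095*np.cos(1.25))*D+(.058+.095*np.sin(1.25))*Z]).round(1).tolist())
    g=proj(p,C0-.1*D+.1*Z)[0]; x,y=(g-50).astype(int)
    f.append(cv2.resize(p['frame'][y:y+100,x:x+100],None,fx=4,fy=4,interpolation=cv2.INTER_CUBIC)); print(x,y)
cv2.imwrite('pics/l3.png',cv2.convertScaleAbs(np.hstack(f)[:,:,::-1],alpha=1.6))
E
```

```text
time: 8.55
ee_pos: [0.5043, 0.2183, 0.115]
tcp_rot: [-53.3, -0.4, 11.5]
wrist_force: [-5.2, 15.1, 0.7]
opening: 0.0274
time: 9.65
ee_pos: [0.5201, 0.1435, 0.2182]
tcp_rot: [-53.4, -0.6, 11.4]
wrist_force: [0.5, -0.3, 0.3]
opening: 0.06
pre ([-1.0, -67.7, -281.3], [0.024, 0.005, 0.01]) hi ([0.2, -187.6, -284.2], [0.024, 0.005, 0.01])
scene [[344.6, 200.6], [349.7, 174.2]]
295 141
top [[277.0, 252.2], [264.7, 251.0]]
224 200
```

View pics/l3.png

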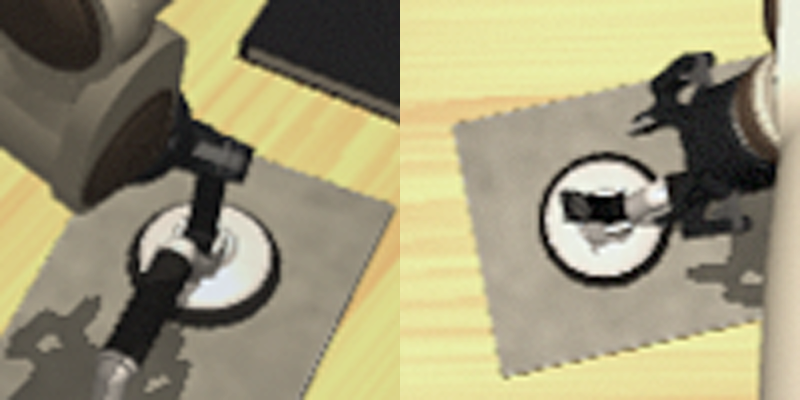

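The left lever stands open: its tip is at (165,205) in the top crop against a predicted (163,204). Now the right lever.

```bash
python3 -m inch '[[[0,-188,-284],[0.024,0.005,0.01],60],[[0,-188,-284],[0.024,0.005,0.01],60],[[0,-188,-284],[0.024,0.005,0.01],60],[[0,-188,-284],[0.024,0.005,0.01],60],[[0,-188,-284],[0.024,0.005,0.01],60],[[0,-188,-284],[0.024,0.005,0.01],60],[[0,-188,-284],[0.024,0.005,0.01],60],[[0,-188,-284],[0.024,0.005,0.01],60],[[0,-188,-284],[0.024,0.005,0.01],60],[[0,-128,-283],[0.024,0.005,0.01],60],[[0,-68,-281],[0.024,0.005,0.01],60],[[0,-68,-281],[0.024,0.005,0.01],60],[[0,-68,-281],[0.024,0.005,0.01],60]]' 30
python3 - <<'E'
from h import *
t=np.radians(38)
print(rel(target(1,0,t)))
f=[]
for n in('scene','top'):
    p=bot.camera(n); g=proj(p,C0+.174*D+.058*Z)[0]; x,y=(g-50).astype(int)
    f.append(cv2.resize(p['frame'][y:y+100,x:x+100],None,fx=4,fy=4,interpolation=cv2.INTER_CUBIC))
cv2.imwrite('pics/r0.png',cv2.convertScaleAbs(np.hstack(f)[:,:,::-1],alpha=1.6))
E
```

```text
time: 11.05
ee_pos: [0.5706, -0.1116, 0.1003]
tcp_rot: [-51.8, 0.4, 11.8]
wrist_force: [-0.3, -1.0, 1.2]
opening: 0.0603
([1.8, 72.7, -2.3], [-0.003, -0.0, -0.009])
```

View pics/r0.png

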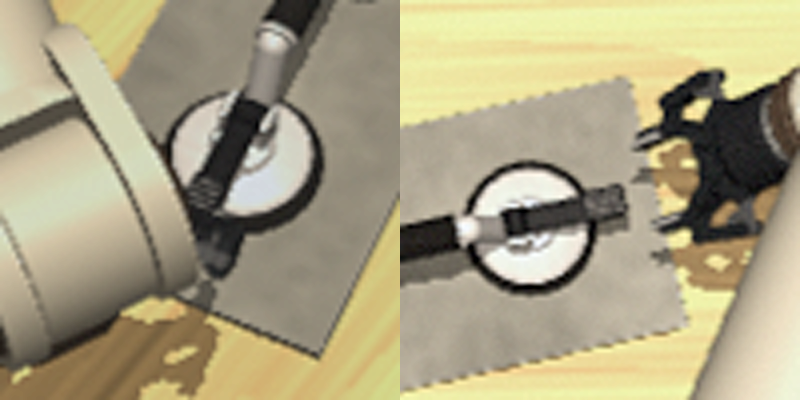

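Same finger offset to the lever axis as on the left side, which worked. Advance and close.

```bash
python3 -m inch '[[[1.8,18,-2.3],[0,0,-0.009],60],[[1.8,36,-2.3],[0,0,-0.009],60],[[1.8,54,-2.3],[0,0,-0.009],60],[[1.8,64,-2.3],[0,0,-0.009],60],[[1.8,72.7,-2.3],[0,0,-0.009],60],[[1.8,72.7,-2.3],[0,0,-0.009],45],[[1.8,72.7,-2.3],[0,0,-0.009],35],[[1.8,72.7,-2.3],[0,0,-0.009],25],[[1.8,72.7,-2.3],[0,0,-0.009],20],[[1.8,72.7,-2.3],[0,0,-0.009],20],[[1.8,72.7,-2.3],[0,0,-0.009],20],[[1.8,72.7,-2.3],[0,0,-0.009],20]]' 30
python3 - <<'E'
from h import *
t=np.radians(38)
for a in (0,.07,.14,.21,.28): print(a,*rel(target(1,a,t)))
E
```

```text
time: 12.35
ee_pos: [0.5647, -0.0731, 0.0456]
tcp_rot: [-52.0, -0.2, 11.3]
wrist_force: [-6.6, -3.2, 4.9]
opening: 0.0273
0 [-0.9, 5.7, 0.9] [0.001, -0.001, 0.004]
0.07 [-0.9, 1.6, 2.9] [-0.069, -0.001, 0.004]
0.14 [-0.8, -2.4, 5.1] [-0.139, -0.001, 0.004]
0.21 [-0.8, -6.2, 7.7] [-0.209, -0.001, 0.004]
0.28 [-0.8, -9.8, 10.5] [-0.279, -0.001, 0.004]
```

The grasp is about 4 mm shallower than on the left, but the paddle is held. I'll compute the arc as a rigid rotation about the hinge from the actual pose.

```bash
cat >> h.py <<'E'
def arc(side,das):
    o=bot.get_obs(); R0=R.from_euler('xyz',o['tcp_rot'],degrees=True); h=C0+side*.098*D+.058*Z
    ax=np.cross(side*D,Z)  # lever up = rotation taking outward to up
    for d in das:
        Q=R.from_rotvec(ax*d); P=h+Q.apply(o['ee_pos']-h)
        print(round(d,3),*rel((P,Q*R0)))
E
python3 - <<'E'
from h import *
arc(1,np.arange(.07,.36,.07))
E
```

```text
0.07 [0.0, -4.2, 2.4] [-0.07, -0.0, -0.0]
0.14 [0.0, -8.2, 5.0] [-0.14, -0.001, -0.0]
0.21 [0.0, -12.0, 8.0] [-0.21, -0.001, -0.0]
0.28 [0.1, -15.6, 11.1] [-0.28, -0.001, -0.0]
0.35 [0.1, -18.9, 14.6] [-0.35, -0.001, -0.0]
```

```bash
python3 -m inch '[[[0,-2.1,1.2],[-0.035,0,0],20],[[0,-4.2,2.4],[-0.07,0,0],20],[[0,-6.2,3.7],[-0.105,0,0],20],[[0,-8.2,5],[-0.14,0,0],20],[[0,-10.1,6.5],[-0.175,0,0],20],[[0,-12,8],[-0.21,0,0],20],[[0,-13.8,9.5],[-0.245,0,0],20],[[0,-15.6,11.1],[-0.28,0,0],20],[[0,-15.6,11.1],[-0.28,0,0],20]]'
python3 - <<'E'
from h import *
print(bot.get_obs()['torque']); arc(1,np.arange(.07,.50,.07))
p=bot.camera('top'); g=proj(p,C0+.174*D+.058*Z)[0]; x,y=(g-60).astype(int)
f=cv2.resize(p['frame'][y:y+100,x:x+100],None,fx=4,fy=4,interpolation=cv2.INTER_CUBIC)
cv2.imwrite('pics/r1.png',cv2.convertScaleAbs(f[:,:,::-1],alpha=1.6))
E
```

```text
time: 13.25
ee_pos: [0.5647, -0.0735, 0.0657]
tcp_rot: [-68.3, -0.2, 11.4]
wrist_force: [-3.0, 2.3, -1.8]
opening: 0.0272
[-0.38121859  0.56295642  0.23259262]
0.07 [0.0, -4.1, 2.4] [-0.07, -0.0, -0.0]
0.14 [0.0, -8.1, 5.1] [-0.14, -0.001, -0.0]
0.21 [0.0, -11.9, 8.1] [-0.21, -0.001, -0.0]
0.28 [0.0, -15.4, 11.3] [-0.28, -0.001, -0.0]
0.35 [0.1, -18.7, 14.7] [-0.35, -0.001, -0.0]
0.42 [0.1, -21.8, 18.4] [-0.42, -0.002, -0.0]
0.49 [0.1, -24.6, 22.3] [-0.49, -0.002, -0.0]
```

View pics/r1.png

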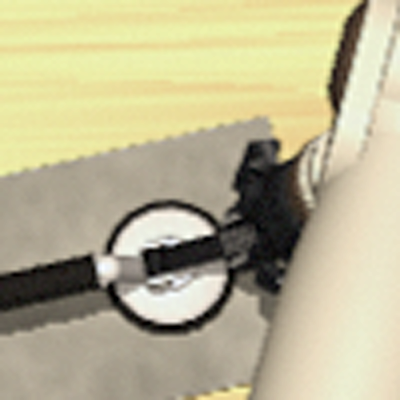

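The lever is between the pads at (240,240) and moving with them. Continuing.

```bash
python3 -m inch '[[[0,-2.1,1.2],[-0.035,0,0],20],[[0,-4.1,2.4],[-0.07,0,0],20],[[0,-6.1,3.7],[-0.105,0,0],20],[[0,-8.1,5.1],[-0.14,0,0],20],[[0,-10,6.6],[-0.175,0,0],20],[[0,-11.9,8.1],[-0.21,0,0],20],[[0,-13.7,9.7],[-0.245,0,0],20],[[0,-15.4,11.3],[-0.28,0,0],20],[[0,-17.1,13],[-0.315,0,0],20],[[0,-18.7,14.7],[-0.35,0,0],20],[[0,-20.3,16.5],[-0.385,0,0],20],[[0,-21.8,18.4],[-0.42,0,0],20],[[0,-23.2,20.3],[-0.455,0,0],20],[[0,-24.6,22.3],[-0.49,0,0],20],[[0,-24.6,22.3],[-0.49,0,0],20]]'
python3 - <<'E'
from h import *
print(bot.get_obs()['torque']); arc(1,np.arange(.07,.57,.07))
E
```

```text
time: 14.8
ee_pos: [0.5622, -0.0616, 0.0972]
tcp_rot: [-96.5, -0.2, 11.4]
wrist_force: [-4.0, 2.3, -2.1]
opening: 0.0271
[0.20018164 0.761069   0.00423171]
0.07 [0.0, -4.1, 2.4] [-0.07, -0.0, -0.0]
0.14 [0.0, -8.0, 5.1] [-0.14, -0.001, -0.0]
0.21 [0.0, -11.7, 8.1] [-0.21, -0.001, -0.0]
0.28 [0.0, -15.3, 11.4] [-0.28, -0.001, -0.001]
0.35 [0.0, -18.5, 14.8] [-0.35, -0.001, -0.001]
0.42 [0.0, -21.5, 18.5] [-0.42, -0.002, -0.001]
0.49 [0.0, -24.3, 22.4] [-0.49, -0.002, -0.001]
0.56 [0.1, -26.8, 26.5] [-0.56, -0.002, -0.001]
```

```bash
python3 -m inch '[[[0,-2.1,1.2],[-0.035,0,0],20],[[0,-4.1,2.4],[-0.07,0,0],20],[[0,-6.1,3.7],[-0.105,0,0],20],[[0,-8,5.1],[-0.14,0,0],20],[[0,-9.9,6.6],[-0.175,0,0],20],[[0,-11.7,8.1],[-0.21,0,0],20],[[0,-13.5,9.7],[-0.245,0,0],20],[[0,-15.3,11.4],[-0.28,0,0],20],[[0,-16.9,13.1],[-0.315,0,0],20],[[0,-18.5,14.8],[-0.35,0,0],20],[[0,-20,16.6],[-0.385,0,0],20],[[0,-21.5,18.5],[-0.42,0,0],20],[[0,-22.9,20.4],[-0.455,0,0],20],[[0,-24.3,22.4],[-0.49,0,0],20],[[0,-24.3,22.4],[-0.49,0,0],20]]'
python3 - <<'E'
from h import *
print(bot.get_obs()['torque']); arc(1,[.02,.04,.06])
E
```

```text
time: 16.3
ee_pos: [0.5571, -0.0379, 0.1187]
tcp_rot: [-124.8, -0.2, 11.4]
wrist_force: [0.2, -10.7, -6.1]
opening: 0.0275
[-0.20015845  0.49321762 -0.05560796]
0.02 [0.0, -1.2, 0.7] [-0.02, -0.0, -0.0]
0.04 [0.0, -2.4, 1.3] [-0.04, -0.0, -0.0]
0.06 [0.0, -3.6, 2.0] [-0.06, -0.0, -0.0]
```

Outward reaction of 10.7 N means the stop has been reached. One small nudge, then release slowly and back off.

```bash
python3 -m inch '[[[0,-0.6,1],[-0.02,0,0],20],[[0,-0.6,1],[-0.02,0,0],20]]'
python3 -m inch '[[[0,0,0],[0,0,0],30],[[0,0,0],[0,0,0],35],[[0,0,0],[0,0,0],45],[[0,0,0],[0,0,0],60],[[0,0,0],[0,0,0],60],[[0,-15,0],[0,0,0],60],[[0,-35,0],[0,0,0],60],[[0,-65,0],[0,0,0],60],[[0,-95,0],[0,0,0],60],[[0,-140,0],[0,0,0],60],[[0,-180,0],[0,0,0],60],[[0,-220,0],[0,0,0],60],[[0,-220,0],[0,0,0],60],[[0,-220,0],[0,0,0],60]]'
python3 - <<'E'
from h import *
f=[]
for n in('scene','top'):
    p=bot.camera(n); x,y=(240,140) if n=='scene' else (220,160)
    for g in(1,-1): print(n,(4*0+2.6*(proj(p,[C0+g*.098*D+.058*Z,C0+g*(.098+.095*np.cos(1.25))*D+(.058+.095*np.sin(1.25))*Z])-[x,y])).round().tolist())
    f.append(cv2.resize(p['frame'][y:y+180,x:x+150],None,fx=2.6,fy=2.6,interpolation=cv2.INTER_CUBIC))
    for k in ('catalogue','small_lifter','tape_measure','sample'): print(k,[np.round(d['box']).tolist() for d in bot.search_frame(p,k)[:1]])
cv2.imwrite('pics/end.png',cv2.convertScaleAbs(np.hstack(f)[:,:,::-1],alpha=1.6))
E
```

```text
time: 16.5
ee_pos: [0.557, -0.0379, 0.1191]
tcp_rot: [-126.2, -0.3, 11.3]
wrist_force: [0.8, -12.2, -4.9]
opening: 0.0274
time: 17.9
ee_pos: [0.5309, 0.0901, 0.2968]
tcp_rot: [-126.2, -0.4, 11.4]
wrist_force: [1.1, -0.3, -0.4]
opening: 0.0602
scene [[200.0, 290.0], [186.0, 267.0]]
scene [[272.0, 158.0], [285.0, 89.0]]
catalogue [[353.0, 97.0, 455.0, 183.0]]
small_lifter [[153.0, 381.0, 204.0, 432.0]]
tape_measure [[234.0, 383.0, 268.0, 402.0]]
sample [[398.0, 114.0, 435.0, 146.0]]
top [[296.0, 206.0], [319.0, 191.0]]
top [[148.0, 240.0], [116.0, 237.0]]
catalogue [[126.0, 225.0, 220.0, 301.0]]
small_lifter [[472.0, 231.0, 510.0, 263.0]]
tape_measure [[443.0, 200.0, 468.0, 220.0]]
sample [[145.0, 236.0, 179.0, 267.0]]
```

View pics/end.png

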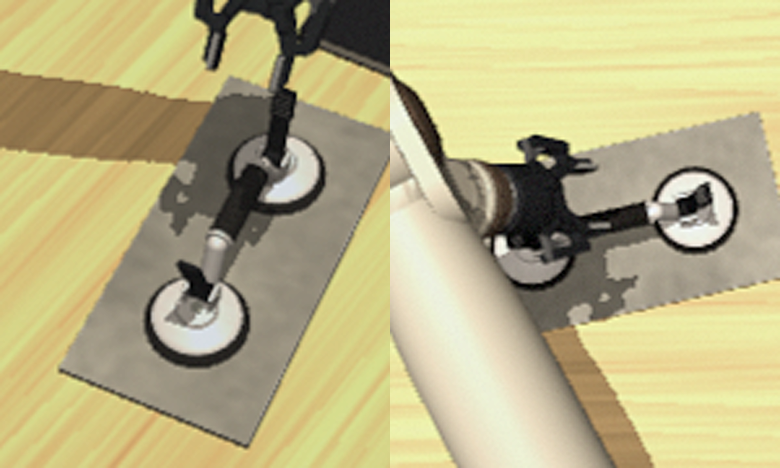

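```bash
python3 -c "
from workcell import bot
print(bot.job_done(), bot.get_obs()['wrist_force'])"
```

```text
the job is handed in; nothing more can be done
the job is handed in; nothing more can be done
```

I opened both levers to their open stops and handed the job in at about 18 s of the 58 s. I gripped each lever by its paddle sides and swung it round its hinge at about 0.35 rad/s. At the end of each swing I pressed on until the stop pushed back (12–15 N at the wrist), then let go slowly and backed away.

**Levers:** in the last pictures both stand where a fully open lever should, within 1–2 pixels.

**Tile and bystanders:** the tile's near corner is within about 1 pixel of where it started. All four bystanders are where they were, within the detectors' scatter of about 4 pixels.

**Robot:** it is clear of everything, with the tool about 0.30 m above the desk and under about 1 N at the wrist.

**What disagreed:**
- The first pose fit that used both cameras together did not converge. I used the two single-camera fits instead, which agreed to about 1 mm.
- The second grasp was about 4 mm shallower than planned, but the lever stayed held throughout.

I had no direct reading of lever angle or speed. "Open" and "slow" rest on the pictures, the forces and the tool's own motion.

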